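Slide the menu card into its counter holder

TASK

Draw the flat menu card out of its low tray by pressing on its top, slide it along the board into the metal card holder until it is fully home against the end wall, then swing the catch shut behind it. Press and push gently (never more than about 25 N on the card or the holder), keep the card flat on the board all the way, and leave the other things on the counter alone.

Things in the scene. Friction and masses are not known exactly. Their poses are not given: they have to be found in the camera images.
- card: White rigid menu card, 148 mm long (x), 105 wide (y), 3 thick, about 150 g; origin at the centre of its underside, z up. Brown picture panel marks its +x end. Slick underside (friction about 0.15, bearing on its middle 80 x 60 mm); its top grips the fingertips (about 1). Starts in the tray, its x along the tray's x. Limit 25 N; pressing with 8 to 13 N drags it well.
- board: Long dark wooden serving board fixed on the counter, 310 mm (x) by 900 mm (y); origin at the centre of its TOP face, which is flat and level, 12 to 30 mm above the counter (different each time). Tray, card and holder stand on it; heights given for these are above this top face.
- tray: Low bright metal tray fixed on the board: walls 5 mm high, 6 thick, along the card's long sides and rear end; no floor. Inside it is 109 mm wide; rear wall's inner face at x = -76 mm, side walls from x = -76 to +22 mm; open to +x. Origin on the board's top where the card's origin lies at the start (within 1.5 mm); z up.
- holder: Metal card holder fixed on the board, a channel open to its -x; same origin and axes as home. End wall's inner face at x = +74 mm. Side walls x = -74 to +74 mm, inner faces at y = +-54.5 mm, 8 high, 6 thick, with lips over the card to y = +-49 mm (6 to 8 mm high). Flared guides, 8 high, widen the mouth to y = +-70 at x = -111 mm. Carries the catch. Limit 25 N from the fingers.
- home (a point): Point on the board's top where the card's origin lies when it is fully home in the holder, square to it, its +x end against the end wall. x: the direction in which it slides in; z up. In the -y wall, at x = +45 mm, a sprung round steel nose (radius 16 mm) stands 4.5 mm into the channel, gives way sideways and rubs on the card's edge: sliding in the last 40 mm takes up to about 6 N more.
- catch (a joint): Catch angle, rad: 0 shut (arm across the mouth along the holder's -y), grows as it opens, up to 2.0; starts at 1.5 to 1.9. The arm (10 mm wide, 10 to 15 mm high) turns above the walls. A foot (8 mm round) under its free end reaches down to the board, 3 mm behind the card's rear edge when shut: it shuts only if the card is home. Takes about 1 N at the post and stays where it is left.
- catch_pivot (a point): On the board under the catch's vertical hinge axis, at x = -81, y = +69 mm in the home frame; axes as home.
- catch_post (a point): Centre of the top, 44 mm high, of the upright round thumb post on the catch's free end: 12 mm across, from 15 to 44 mm height, 60 mm from the hinge axis; in the home frame at pivot + 60 mm * (-sin a, -cos a) for catch angle a. Pinch it or push it round.
- mug: Bystander, leave alone: white mug, 80 mm across, 85 mm high; origin at the centre of its underside.
- bowl: Bystander, leave alone: terracotta bowl, 110 mm across, 40 mm high; origin at the centre of its underside.
- shaker: Bystander, leave alone: small glass shaker with steel cap, 40 mm across, 75 mm high; origin at the centre of its underside.
- spoon: Bystander, leave alone: steel spoon, 140 mm long, lying flat; origin at the centre of its underside.
- coaster: Bystander, leave alone: round cork coaster, 92 mm across, 6 mm thick; origin at the centre of its underside.
- jar: Bystander, leave alone: amber glass jar with steel cap, 70 mm across, 100 mm high; origin at the centre of its underside.
Things that resemble listed ones, but are neither listed nor needed, are in the scene too. What is meant by the card is not turquoise, and is the larger of those in its own colour.

How it is judged:
By the outcome, as a careful person would: the job done as asked, in the order asked, and still so for the second after the job is handed in, with the robot touching nothing.
It also fails if it takes over 72 s, if anything falls off the work surface, if the arm or the gripper's body presses on something with over 40 N, if the wrist force passes 120 N, or if a joint passes its speed limit or range.

ROBOT

A 7-joint arm with a two-finger parallel gripper is mounted at the origin on the work surface. World frame = base frame: x ahead of the robot, y to its left, z up, the work surface at z = 0. Lengths are in mm, angles in rad, forces in N, time in s.
With the tool pointing down it reaches from about 425 to 825 mm from the base axis. Payload 3.6 kg.
Tool frame: the origin (TCP) lies at the very end of the fingers, on their centre line; the grasp point (between the pads) lies 19 mm behind it; z points along the fingers, y is the line along which they close (so a half turn about z gives the same grasp; the last joint's range is limited). The gripper opens to 93 mm and grips with 3 to 60 N. Pads are 15 mm wide; open, the fingers measure 128 mm over their backs; the gripper's body (75 mm by 188 mm) begins 65 mm behind the grasp point.
Start: joints at [1.202, 0.615, -0.013, 1.423, 0.008, 1.103, -0.04], TCP at [218.492, -612.146, 218.64] pointing down, gripper open.
Joint ranges: [-3.12, 3.12], [-0.3, 2.06], [-1.34, 1.32], [0.26, 2.42], [-1.36, 4.5], [0.01, 1.98], [-2.84, 2.84]. Speed limits (rad/s): [2.79, 2.79, 3.14, 3.14, 3.14, 3.14, 3.14].

INTERFACE

Orientations are given as a rotation vector (axis times angle).
In Python, from cell import get_obs, read_camera, get_calibration, finish_job, trace, tip_of gives the robot as it stands.
- The arm moves only by the shell command python3 -m jog 'ROWS' [FORCE]. ROWS is a JSON object of lists of equal length, an entry for each row: "linear": the shift along the world's x, y, z each as a share of 0.06 m, from -1 to 1, a list of three; "rot": the turn, a rotation vector about the world's x, y, z each as a share of 0.1 rad, from -1 to 1, a list of three; "claw": the closure in counts, from 0 (fully open) to 255 (shut). A call has 1 to 8 rows; each row shifts and turns the commanded pose from where the row before left it; what a row does not reach is not made up. A row lasts 1/8 s, in which the tool goes at most 62.5 mm and 10.7 degrees, less where a joint would pass 70% of its speed; a pose out of reach is approached as far as the arm can. A call with a number of a shift or a turn outside -1 to 1 is refused whole. A call with a gripper value outside its range is refused whole. The fingers move at their own pace and stop on an object; FORCE is the grip in N (left out, the last holds). Time passes only in rows, so rows that do not move let the fingers close. It gives the time, the measured TCP pose, the force, the opening and the grip force at its end, in the units of the state.
- get_obs(): the state, without advancing time (a new reading comes with each control period).
- read_camera(name): name is "side" or "top" or "wrist"; returns (picture, depth): 400x640x3 uint8, red, green, blue; 400x640 float32, mm along the optical axis (not along the pixel's ray), 0 where there is no reading.
- get_calibration(name): a dict with "mtx" (3x3 intrinsics, pixels), "extrinsics" (4x4, takes a point from camera to world coordinates). Camera axes: x right, y up, looking along -z (the intrinsics and any distortion apply to the point x, -y, -z); pixel columns grow to the right and rows downward; lengths in mm; the calibration is good to about 2 mm. The wrist camera is an equidistant fisheye: a pixel r from the principal point sees the ray r / f radians off the axis. A picture is of the moment at which its call begins: read the wrist's pose just before it. get_calibration takes no time and is no camera call; for the wrist camera it gives the pose at the moment of the call.
- finish_job(): hands the job in; it is judged then, once.
Trained networks look in the newest picture that a camera, given by its name, has taken for a name from the list of things; names that differ only in an ending like _2 or _b are one class to them, and where a whole thing is asked for, a point or a joint stands for the part that bears it (a point fixed in the world has none). Each returns a list of dicts, best first, with "confidence" (0 to 1); they miss things now and then, are a little off and sometimes report something else, mostly with a low value. They report only what shows in the picture. A call takes as long as a camera call. They do not tell look-alikes from the thing itself.
- trace(camera, name): "mask" (400x640 bool, what is visible of it).
- tip_of(camera, name): "location" ([x, y, z] in mm, in the coordinates of the camera as it stood for that picture, good to about 4 mm: a listed point, or the origin of a listed thing).
The state is a dict: "t": time; "qpos": joint angles; "joint_velocities": joint speeds; "effort": joint torques, N m; "position": TCP position; "orientation": TCP orientation; "force": force on the tool from outside, world axes, zero at the start; "wrist_torque": the same for the moment, N m; "grip_width": finger opening in mm; "finger_force": force on a finger pad.
Only numpy, scipy, OpenCV 4.12 (cv2) and the standard library are available. Lean on these libraries where they do the work, as an engineer would, in place of code of your own. Each camera call takes 0.05 s, during which the arm holds its last target. There are 200 camera calls.

## Working session

There is one attempt and no reset: what is moved stays moved. The work goes in short steps, Python scripts to look and compute and a shell command to move; the robot and the scene stay as the last step left them, time stands still between calls to the robot, and variables do not carry over. Pictures are saved under pics/ and viewed, at most 10 in all, crops included, and the job is handed in when it is done.

```bash
ls; mkdir -p pics; cat > h.py <<'E'
import numpy as np, cv2
from cell import *
def w(cam,p,E=None):
    E=get_calibration(cam)["extrinsics"] if E is None else E
    E=np.array(E); return (E@np.append(p,1))[:3]
def px2w(cam,u,v,d):
    c=get_calibration(cam);K=np.array(c["mtx"])
    p=np.array([(u-K[0,2])/K[0,0]*d,-(v-K[1,2])/K[1,1]*d,-d]); return w(cam,p)
def px2plane(cam,u,v,z):
    a=px2w(cam,u,v,100.);o=np.array(get_calibration(cam)["extrinsics"])[:3,3]
    return o+(a-o)*(z-o[2])/(a[2]-o[2])
E
python3 - <<'E'
from h import *
for c in ["top","side"]:
    im,d=read_camera(c); cv2.imwrite(f"pics/{c}0.png",im[:,:,::-1])
    for n in ["card","tray","holder","home","catch_pivot","catch_post","board","mug","bowl","shaker","jar","coaster","spoon"]:
        for r in tip_of(c,n)[:3]: print(c,n,round(r["confidence"],2),w(c,r["location"]).round(1))
s=get_obs();print(s["t"],s["position"],s["orientation"],s["force"])
print(get_calibration("top"))
E
```

```text
pics
top card 0.94 [269.6 255.7   5.6]
top card 0.79 [549.9 223.2  21.8]
top card 0.71 [ 2.550e+02  4.177e+02 -2.000e-01]
top catch_pivot 0.84 [664.1 -73.9  25.6]
top catch_pivot 0.71 [775.4 185.3   1.8]
top catch_post 0.4 [665.5 -17.3  70.6]
top board 0.55 [562.5  36.   23.5]
top mug 0.85 [776.4 182.9   2.3]
top bowl 0.72 [775.9 -19.4   0.9]
top bowl 0.34 [ 7.767e+02  1.849e+02 -6.000e-01]
top shaker 0.84 [ 539.8 -360.5   20.9]
top shaker 0.46 [363.4  32.6  -1. ]
top jar 0.59 [ 763.8 -213.1   -1.8]
top coaster 0.94 [584.  409.8  22.3]
top spoon 0.66 [365.1  31.7   2.2]
side card 0.89 [547.9 219.5  23.3]
side card 0.69 [265.4 251.5  -0.4]
side holder 0.6 [ 591.  -152.4   23.6]
side home 0.6 [ 592.7 -153.7   21.6]
side catch_pivot 0.59 [665.9 -77.8  20.4]
side catch_post 0.6 [667.5 -14.7  62.1]
side board 0.85 [562.   35.6  21.1]
side board 0.53 [ 758.4 -220.9    1.5]
side mug 0.69 [770.5 185.1   1.6]
side bowl 0.98 [771.7 -24.4   0.9]
side shaker 0.48 [ 538.5 -363.4   23. ]
side jar 0.91 [ 760.  -221.8    1.8]
side coaster 0.58 [583.6 410.5  22.6]
side spoon 0.78 [363.   31.6  -5.9]
side spoon 0.23 [ 538.6 -366.6   22.2]
1.4 [ 218.48598895 -612.14259702  218.61661356] [-3.09544395e+00 -5.35903428e-01 -1.27701929e-05] [ 0.13486957 -0.36788625 -0.23152121]
{'mtx': array([[375.05818879,   0.        , 314.42904914],
       [  0.        , 375.05818879, 199.83850648],
       [  0.        ,   0.        ,   1.        ]]), 'extrinsics': array([[ 9.58950188e-03,  9.90276165e-01, -1.38784578e-01,
         4.08967180e+02],
       [-9.99879749e-01,  7.80442720e-03, -1.34006999e-02,
         1.31748702e+01],
       [-1.21872596e-02,  1.38896395e-01,  9.90231923e-01,
         1.06866983e+03],
       [ 0.00000000e+00,  0.00000000e+00,  0.00000000e+00,
         1.00000000e+00]])}
```

View pics/top0.png

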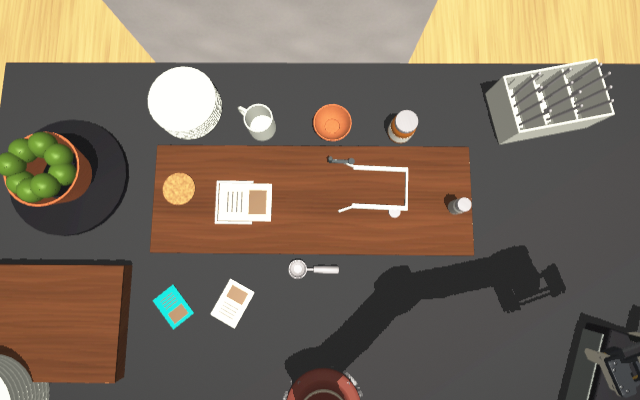

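View pics/side0.png

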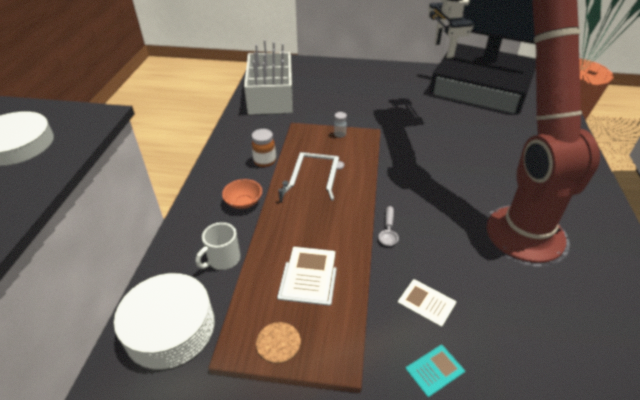

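The scene shows three candidates for the card: white in the tray at top pixel (245,202), a smaller white one at (232,303), and a turquoise one at (173,306). By the description it is the one in the tray. The holder is at about (380,188), with the catch open at (342,160).

```bash
python3 - <<'E'
from h import *
im,d=read_camera("top")
bz=[px2w("top",u,v,d[v,u])[2] for u,v in [(300,180),(300,230),(380,188),(440,170),(200,230)]];print("bz",np.round(bz,1))
print("card top",px2w("top",235,205,d[205,235]))
for n in ["card","holder","tray"]:
    for r in trace("top",n)[:3]:
        m=r["mask"];ys,xs=np.nonzero(m)
        P=np.array([px2plane("top",u,v,24)[:2] for u,v in zip(xs,ys)],np.float32)
        print(n,round(r["confidence"],2),len(xs),xs.mean().round(),ys.mean().round(),cv2.minAreaRect(P))
# rectified view, 2px/mm, plane z=25: cols = world -y from 320, rows = -x from 700
K=np.float32([[320,460],[320,700],[-260,700],[-260,460]])
c=get_calibration("top");M=np.array(c["mtx"]);Ei=np.linalg.inv(c["extrinsics"])
uv=[]
for x,y in K[:,::-1]:
    q=Ei@[x,y,25,1];uv.append([M[0,0]*q[0]/-q[2]+M[0,2],M[1,1]*-q[1]/-q[2]+M[1,2]])
dst=np.float32([[(320-y)*1.35,(700-x)*1.35] for y,x in K])
H=cv2.getPerspectiveTransform(np.float32(uv),dst)
cv2.imwrite("pics/rect.png",cv2.warpPerspective(im,H,(783,324),flags=cv2.INTER_CUBIC)[:,:,::-1])
E
```

```text
bz [25.9 26.2 20.7 23.8 21.5]
card top [538.67136196 250.24459653  26.23614234]Traceback (most recent call last):
  File "<stdin>", line 8, in <module>
  File "h.py", line 10, in px2plane
    a=px2w(cam,u,v,100.);o=np.array(get_calibration(cam)["extrinsics"])[:3,3]
  File "h.py", line 8, in px2w
    p=np.array([(u-K[0,2])/K[0,0]*d,-(v-K[1,2])/K[1,1]*d,-d]); return w(cam,p)
                                                                      ~^^^^^^^
  File "h.py", line 4, in w
    E=get_calibration(cam)["extrinsics"] if E is None else E
      ~~~~~~~~~~~~~~~^^^^^
ValueError: time passes only in moves, steps and waits
```

```bash
cat > h.py <<'E'
import numpy as np, cv2, functools
from cell import *
@functools.lru_cache(None)
def cal(cam):   # cached: one calibration read per script and camera
    c=get_calibration(cam); return np.array(c["mtx"]),np.array(c["extrinsics"])
def w(cam,p): return (cal(cam)[1]@np.append(p,1))[:3]
def px2w(cam,u,v,d):
    K,_=cal(cam); return w(cam,[(u-K[0,2])/K[0,0]*d,-(v-K[1,2])/K[1,1]*d,-d])
def px2plane(cam,u,v,z):
    a=px2w(cam,u,v,100.);o=cal(cam)[1][:3,3]
    return o+(a-o)*(z-o[2])/(a[2]-o[2])
def rays(cam,X):  # world points (N,3) -> pixels
    K,E=cal(cam); q=np.c_[X,np.ones(len(X))]@np.linalg.inv(E).T
    x,y,z=q[:,0],-q[:,1],-q[:,2]
    if cam=="wrist":
        r=np.hypot(x,y);s=np.arctan2(r,z)/np.maximum(r,1e-9)
    else: s=1/z
    return np.c_[K[0,0]*x*s+K[0,2],K[1,1]*y*s+K[1,2]].astype(np.float32)
def rect(im,cam,x0,x1,y0,y1,z,k):
    """orthophoto of plane z: cols run to world -y from y1, rows to world -x from x1, k px/mm"""
    c,r=np.meshgrid(np.arange(int((y1-y0)*k)),np.arange(int((x1-x0)*k)))
    X=np.c_[(x1-r/k).ravel(),(y1-c/k).ravel(),np.full(r.size,z)]
    m=rays(cam,X).reshape(*r.shape,2)
    return cv2.remap(im,m,None,cv2.INTER_CUBIC)
E
python3 - <<'E'
from h import *
im,d=read_camera("top")
Y,X=np.mgrid[150:255:7,155:470:7]
P=np.array([px2w("top",u,v,d[v,u]) for u,v in zip(X.ravel(),Y.ravel())])
print("bz",np.percentile(P[:,2],[20,35,50,65]).round(1))
for n in ["card","holder","tray"]:
    for r in trace("top",n)[:3]:
        ys,xs=np.nonzero(r["mask"])
        Q=np.array([px2plane("top",u,v,26)[:2] for u,v in zip(xs,ys)],np.float32)
        print(n,round(r["confidence"],2),len(xs),xs.mean().round(),ys.mean().round(),cv2.minAreaRect(Q))
cv2.imwrite("pics/rect.png",rect(im,"top",460,700,-260,320,26,1.35)[:,:,::-1])
E
```

```text
bz [21.9 22.8 23.5 24.3]
card 0.95 1963 245.0 201.0 ((548.5556640625, 222.4528045654297), (149.5855712890625, 107.39977264404297), 89.59391021728516)
card 0.82 927 173.0 306.0 ((262.7621765136719, 409.0362548828125), (99.00240325927734, 70.74651336669922), 38.7551383972168)
holder 0.61 651 374.0 183.0 ((596.7023315429688, -116.41249084472656), (235.24136352539062, 144.7379150390625), 80.6398696899414)
tray 0.54 201 229.0 205.0 ((549.6669921875, 258.11468505859375), (99.58125305175781, 122.54131317138672), 89.07440185546875)
```

View pics/rect.png

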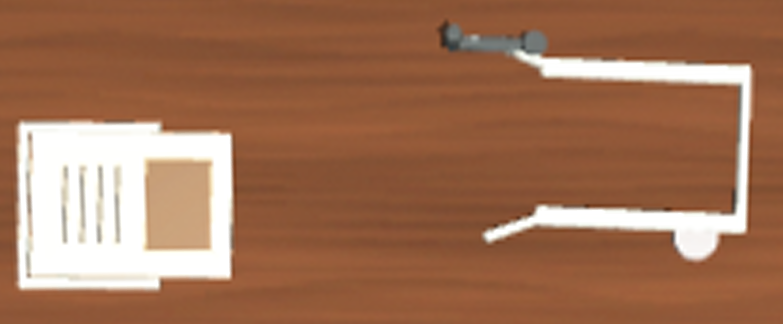

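The rectified view shows the card square to world -y: centre about (130,205), brown panel at (178,205), lying in the tray. The holder channel spans roughly (541–740, 70–215) and is turned about 2.3° clockwise, with the catch open at (490,43). I'll move towards the holder first for a close look.

```bash
python3 -m jog '{"linear":[[0.5,0.8,0],[0.5,0.8,0],[0.5,0.8,0],[0.5,0.8,0],[0.5,0.8,0],[0.5,0.8,0],[0.5,0.8,0],[0.5,0.8,0]],"rot":[[0,0,-0.45],[0,0,-0.45],[0,0,-0.45],[0,0,-0.45],[0,0,-0.45],[0,0,-0.45],[0,0,-0.45],[0,0,-0.45]],"claw":[0,0,0,0,0,0,0,0]}'
python3 -m jog '{"linear":[[0.5,0.7,0],[0.5,0.7,0],[0,0,0],[0,0,0]],"rot":[[0,0,0],[0,0,0],[0,0,0],[0,0,0]],"claw":[140,140,140,140]}'
python3 - <<'E'
from h import *
cal("wrist"); im,d=read_camera("wrist"); print(cal("wrist"))
for n in ["home","catch_pivot","catch_post","holder"]:
    for r in tip_of("wrist",n)[:3]: print(n,round(r["confidence"],2),w("wrist",r["location"]).round(1))
cv2.imwrite("pics/w1.png",rect(im,"wrist",480,720,-280,20,29,2)[:,:,::-1])
E
```

```text
t: 2.7
position: [459.5, -226.6, 219.0]
orientation: [3.141, -0.029, 0.002]
force: [0.4, -1.0, 0.3]
grip_width: 93.2
finger_force: 0.0
t: 3.2
position: [518.1, -144.8, 218.6]
orientation: [3.141, -0.028, -0.001]
force: [0.2, 0.1, -0.5]
grip_width: 57.7
finger_force: 0.0
(array([[309.70691629,   0.        , 317.90778352],
       [  0.        , 309.70691629, 196.70716672],
       [  0.        ,   0.        ,   1.        ]]), array([[-1.76338240e-02,  9.58061920e-01,  2.86018192e-01,
         5.98835157e+02],
       [-9.99844512e-01, -1.68945339e-02, -5.05238003e-03,
        -1.45871032e+02],
       [-8.34887439e-06, -2.86062812e-01,  9.58210868e-01,
         3.83925244e+02],
       [ 0.00000000e+00,  0.00000000e+00,  0.00000000e+00,
         1.00000000e+00]]))
catch_pivot 0.72 [659.8 -75.7  15. ]
catch_post 0.96 [669.  -13.1  64.3]
```

View pics/w1.png

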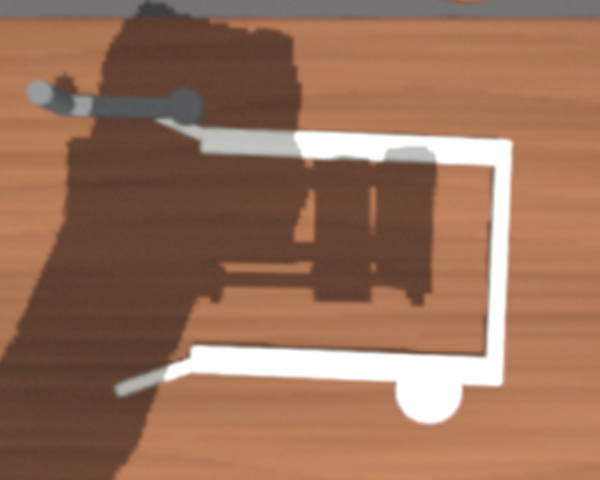

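The close view shows the lips' inner edges at rows 152→165 and 347→357, and the end wall at column about 490. That puts home at about (592.4, -151.5), turned -2.3°. Next I go above the card.

```bash
python3 -m jog '{"linear":[[0.07,0.87,0],[0.07,0.87,0],[0.07,0.87,0],[0.07,0.87,0],[0.07,0.87,0],[0.07,0.87,0],[0.08,0.89,0],[0,0,0]],"rot":[[0,0,0],[0,0,0],[0,0,0],[0,0,0],[0,0,0],[0,0,0],[0,0,0],[0,0,0]],"claw":[150,150,150,150,150,150,150,150]}'
python3 - <<'E'
from h import *
cal("wrist"); im,d=read_camera("wrist")
for n in ["card","tray"]:
    for r in tip_of("wrist",n)[:2]: print(n,round(r["confidence"],2),w("wrist",r["location"]).round(1))
cv2.imwrite("pics/w2.png",rect(im,"wrist",440,680,80,320,26,2)[:,:,::-1])
E
```

```text
t: 4.45
position: [547.3, 228.3, 218.4]
orientation: [-3.138, 0.014, 0.001]
force: [-0.5, -0.1, -0.5]
grip_width: 38.2
finger_force: 0.0
card 0.64 [550.9 220.7  21.7]
tray 0.27 [659.2 -75.9  19. ]
```

View pics/w2.png

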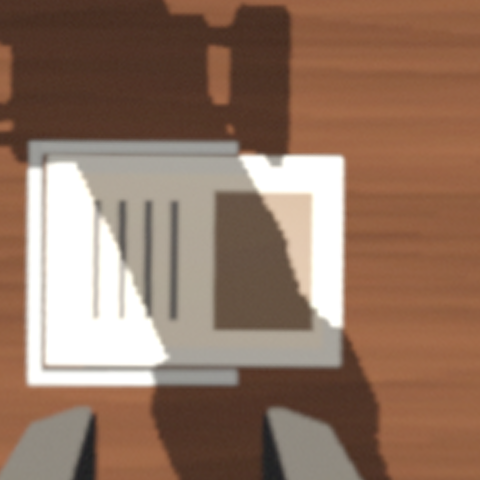

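The close crop confirms the card: pixels 45–344 by 156–366, centre (549.5, 222.8), brown panel towards the holder, yaw about -0.4°. Descending.

```bash
python3 -m jog '{"linear":[[0.03,-0.09,-0.9],[0,0,-0.9],[0,0,-0.8],[0,0,-0.2],[0,0,-0.1],[0,0,0]],"rot":[[0,0,0],[0,0,0],[0,0,0],[0,0,0],[0,0,0],[0,0,0]],"claw":[150,150,150,150,150,150]}'
python3 -c "
from cell import *;s=get_obs();print(s['position'],s['orientation'],s['force'])"
```

```text
t: 5.35
position: [551.6, 217.0, 46.1]
orientation: [-3.14, 0.028, -0.004]
force: [0.0, -0.3, 0.6]
grip_width: 38.6
finger_force: 0.0
[551.60649474 216.96005013  46.14796844] [-3.14047133  0.02831724 -0.00439054] [ 0.04204554 -0.3466506   0.57838554]
```

```bash
python3 -m jog '{"linear":[[-0.03,0.08,-0.1],[0,0,-0.1],[0,0,-0.05],[0,0,0]],"rot":[[0,0,0],[0,0,0],[0,0,0],[0,0,0]],"claw":[150,150,150,150]}';python3 -m jog '{"linear":[[0,0,-0.03],[0,0,0]],"rot":[[0,0,0],[0,0,0]],"claw":[150,150]}'
```

```text
t: 5.85
position: [548.3, 221.7, 29.3]
orientation: [3.141, -0.027, -0.001]
force: [-0.3, -0.1, 0.4]
grip_width: 38.2
finger_force: 0.0
t: 6.1
position: [548.5, 221.8, 27.8]
orientation: [3.141, -0.027, -0.0]
force: [-1.1, -0.3, 0.8]
grip_width: 38.3
finger_force: 0.0
```

```bash
python3 -m jog '{"linear":[[0,0,-0.03],[0,0,0]],"rot":[[0,0,0],[0,0,0]],"claw":[150,150]}'
```

```text
t: 6.35
position: [548.4, 221.8, 25.9]
orientation: [3.141, -0.027, -0.0]
force: [0.2, 0.1, -0.3]
grip_width: 38.4
finger_force: 0.0
```

```bash
python3 -m jog '{"linear":[[0,0,-0.02],[0,0,0]],"rot":[[0,0,0],[0,0,0]],"claw":[150,150]}'; python3 -m jog '{"linear":[[0,0,-0.02],[0,0,0]],"rot":[[0,0,0],[0,0,0]],"claw":[150,150]}'
```

```text
t: 6.6
position: [548.6, 221.9, 25.5]
orientation: [-3.141, 0.027, -0.001]
force: [-1.4, -1.4, 4.3]
grip_width: 38.0
finger_force: 2.3
t: 6.85
position: [548.6, 221.9, 25.4]
orientation: [-3.141, 0.027, -0.001]
force: [-3.7, -1.6, 12.0]
grip_width: 38.2
finger_force: 5.8
```

```bash
python3 -m jog '{"linear":[[0,-0.15,0],[0,-0.25,0],[0,0,0]],"rot":[[0,0,0],[0,0,0],[0,0,0]],"claw":[150,150,150]}'
```

```text
t: 7.22
position: [550.1, 197.8, 25.4]
orientation: [-3.14, 0.028, -0.006]
force: [-0.8, -0.4, 8.4]
grip_width: 38.1
finger_force: 4.6
```

```bash
python3 -m jog '{"linear":[[-0.015,-0.2,-0.006],[0,-0.3,0],[0,-0.3,0],[0,0,0]],"rot":[[0,0,0],[0,0,0],[0,0,0],[0,0,0]],"claw":[150,150,150,150]}'
```

```text
t: 7.72
position: [550.1, 148.8, 25.4]
orientation: [-3.141, 0.029, -0.008]
force: [-0.7, -1.5, 11.1]
grip_width: 38.5
finger_force: 5.4
```

```bash
python3 -m jog '{"linear":[[-0.01,-0.3,0],[0,-0.3,0],[0,0,0]],"rot":[[0,0,0],[0,0,0],[0,0,0]],"claw":[150,150,150]}'
python3 - <<'E'
from h import *
for c in ["top"]:
    im,d=read_camera(c)
    for r in trace(c,"card")[:2]:
        ys,xs=np.nonzero(r["mask"]);Q=np.array([px2plane(c,u,v,26)[:2] for u,v in zip(xs,ys)],np.float32)
        print(r["confidence"],cv2.minAreaRect(Q))
    for r in tip_of(c,"card")[:2]:print(r["confidence"],w(c,r["location"]))
    cv2.imwrite("pics/t3.png",rect(im,"top",460,700,-260,320,26,1.35)[:,:,::-1])
E
```

```text
t: 8.1
position: [549.8, 112.6, 25.4]
orientation: [-3.141, 0.03, -0.009]
force: [0.5, -2.6, 10.8]
grip_width: 38.6
finger_force: 5.4
0.9 ((261.6202697753906, 407.83367919921875), (96.97748565673828, 67.84783935546875), 39.63449478149414)
0.46 ((550.4974365234375, 57.86821365356445), (104.85044860839844, 30.777637481689453), 0.6647516489028931)
0.74 [256.84570011 420.78089047   0.6877892 ]
```

View pics/t3.png

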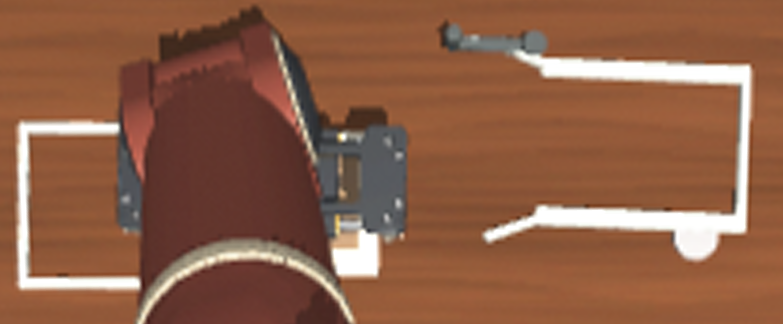

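The card is out of the tray (front edge at column about 380) and still square. Now I line it up with the channel and turn it.

```bash
python3 -m jog '{"linear":[[0.165,-0.25,0],[0.165,-0.25,0],[0.165,-0.25,0],[0.165,-0.25,0],[0.165,-0.25,0],[0,0,0]],"rot":[[0,0,-0.065],[0,0,-0.065],[0,0,-0.065],[0,0,-0.065],[0,0,-0.065],[0,0,0]],"claw":[150,150,150,150,150,150]}'
python3 - <<'E'
from h import *
cal("wrist"); im,d=read_camera("wrist")
cv2.imwrite("pics/w4.png",rect(im,"wrist",480,730,-240,120,27,2)[:,:,::-1])
E
```

```text
t: 9.0
position: [600.0, 37.4, 25.4]
orientation: [3.14, -0.081, 0.011]
force: [1.7, -1.1, 8.0]
grip_width: 38.2
finger_force: 4.3
```

View pics/w4.png

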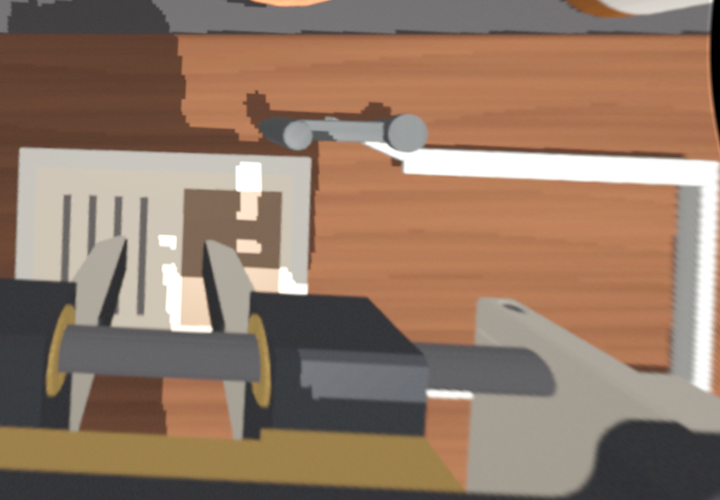

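The card edge runs (20,148)→(310,158) and the holder lip (405,173)→(680,185). They are aligned within 0.5°, and the card sits 1–2 mm too far in +x. I'll slide in with that correction.

```bash
python3 -m jog '{"linear":[[-0.037,-0.25,-0.008],[-0.012,-0.3,0],[-0.012,-0.3,0],[0,0,0]],"rot":[[0,0,-0.05],[0,0,0],[0,0,0],[0,0,0]],"claw":[150,150,150,150]}'
```

```text
t: 9.55
position: [596.0, -13.8, 25.4]
orientation: [3.14, -0.089, 0.012]
force: [-0.2, -1.5, 10.9]
grip_width: 38.3
finger_force: 5.6
```

```bash
python3 -m jog '{"linear":[[-0.012,-0.3,0],[-0.012,-0.3,0],[0,0,0]],"rot":[[0,0,0],[0,0,0],[0,0,0]],"claw":[150,150,150]}'
```

```text
t: 9.93
position: [594.6, -49.9, 25.4]
orientation: [3.139, -0.089, 0.012]
force: [-0.4, -1.9, 10.6]
grip_width: 38.2
finger_force: 5.5
```

```bash
python3 -m jog '{"linear":[[-0.012,-0.3,0],[-0.012,-0.3,0],[-0.012,-0.3,0],[0,0,0]],"rot":[[0,0,0],[0,0,0],[0,0,0],[0,0,0]],"claw":[150,150,150,150]}'
```

```text
t: 10.42
position: [592.3, -104.2, 25.4]
orientation: [3.139, -0.089, 0.012]
force: [-1.2, -2.2, 10.3]
grip_width: 38.2
finger_force: 5.4
```

```bash
python3 -m jog '{"linear":[[-0.006,-0.15,-0.006],[-0.006,-0.15,0],[-0.003,-0.1,0],[0,0,0]],"rot":[[0,0,0],[0,0,0],[0,0,0],[0,0,0]],"claw":[150,150,150,150]}'
```

```text
t: 10.92
position: [593.3, -124.4, 25.4]
orientation: [-3.139, 0.083, -0.017]
force: [1.8, 1.7, 10.3]
grip_width: 38.2
finger_force: 5.2
```

```bash
python3 -m jog '{"linear":[[-0.006,-0.15,-0.008],[-0.006,-0.15,0],[0,0,0]],"rot":[[0,0,0],[0,0,0],[0,0,0]],"claw":[150,150,150]}'
```

```text
t: 11.3
position: [593.0, -141.5, 25.4]
orientation: [-3.138, 0.082, -0.018]
force: [1.3, 4.0, 12.3]
grip_width: 38.4
finger_force: 6.4
```

```bash
python3 -m jog '{"linear":[[-0.006,-0.12,0],[0,0,0]],"rot":[[0,0,0],[0,0,0]],"claw":[150,150]}';python3 -m jog '{"linear":[[0,-0.06,0],[0,0,0]],"rot":[[0,0,0],[0,0,0]],"claw":[150,150]}'
```

```text
t: 11.55
position: [593.0, -148.4, 25.4]
orientation: [-3.138, 0.082, -0.019]
force: [2.6, 4.5, 12.6]
grip_width: 38.0
finger_force: 6.1
t: 11.8
position: [593.1, -151.2, 25.5]
orientation: [-3.137, 0.081, -0.019]
force: [2.4, 4.9, 12.5]
grip_width: 38.2
finger_force: 6.2
```

```bash
python3 -m jog '{"linear":[[0,-0.06,0],[0,0,0]],"rot":[[0,0,0],[0,0,0]],"claw":[150,150]}';python3 -m jog '{"linear":[[0,-0.04,0],[0,0,0]],"rot":[[0,0,0],[0,0,0]],"claw":[150,150]}'
python3 - <<'E'
from h import *
cal("wrist"); im,d=read_camera("wrist")
cv2.imwrite("pics/w5.png",rect(im,"wrist",520,720,-280,20,27,2.6)[:,:,::-1])
E
```

```text
t: 12.05
position: [593.2, -154.6, 25.4]
orientation: [-3.137, 0.081, -0.019]
force: [2.4, 5.2, 12.7]
grip_width: 38.5
finger_force: 6.2
t: 12.3
position: [593.2, -154.9, 25.5]
orientation: [-3.134, 0.079, -0.018]
force: [2.3, 8.1, 14.1]
grip_width: 37.8
finger_force: 6.6
```

View pics/w5.png

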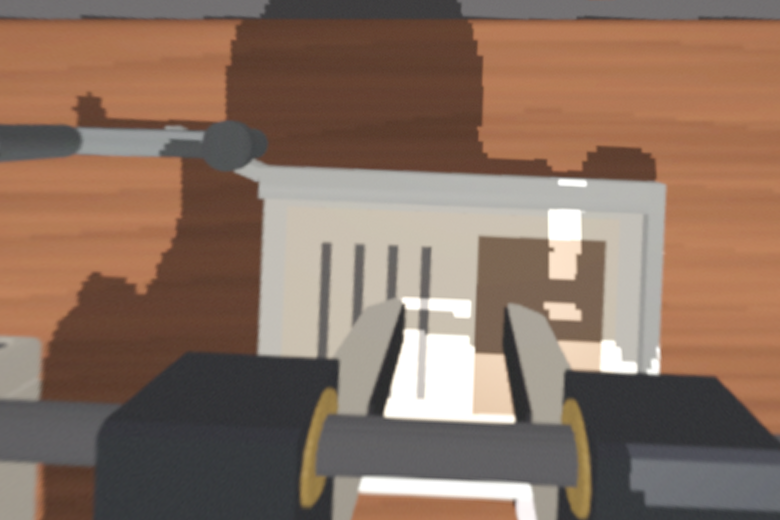

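The card's rear edge (column about 262) is level with the start of the walls, and the y force jumped without any motion, so it is at the end wall. One more small nudge should confirm it.

```bash
python3 -m jog '{"linear":[[0,-0.03,0],[0,0,0]],"rot":[[0,0,0],[0,0,0]],"claw":[150,150]}'
```

```text
t: 12.6
position: [593.2, -155.0, 25.5]
orientation: [-3.132, 0.078, -0.018]
force: [2.5, 9.4, 14.2]
grip_width: 38.4
finger_force: 7.0
```

It's firmly home. I lift straight off and go above the post for a look.

```bash
python3 -m jog '{"linear":[[0,0,-0],[0,0,0.2],[0,0,0.6],[0,0,0.7],[0.3,0.6,0.2],[0.3,0.6,0],[0.3,0.6,0],[0,0,0]],"rot":[[0,0,0],[0,0,0],[0,0,0],[0,0,0],[0,0,0.1],[0,0,0.1],[0,0,0.1],[0,0,0]],"claw":[150,150,150,150,150,150,150,150]}'
python3 - <<'E'
from h import *
cal("wrist"); im,d=read_camera("wrist")
for n in ["catch_post","catch_pivot","card","home"]:
    for r in tip_of("wrist",n)[:2]: print(n,round(r["confidence"],2),w("wrist",r["location"]).round(1))
im,d=read_camera("top")
for n in ["catch_post","catch_pivot","card"]:
    for r in tip_of("top",n)[:2]: print(n,round(r["confidence"],2),w("top",r["location"]).round(1))
im,d=read_camera("wrist")
cv2.imwrite("pics/w6.png",rect(im,"wrist",520,720,-240,60,27,2.6)[:,:,::-1])
E
```

```text
t: 13.6
position: [641.9, -50.4, 123.7]
orientation: [-3.139, 0.029, -0.0]
force: [0.7, -0.9, -0.3]
grip_width: 38.6
finger_force: 0.0
catch_post 0.82 [671.3 -14.   61. ]
catch_pivot 0.71 [662.3 -77.7  20.4]
card 0.78 [ 593.5 -155.3   21.4]
catch_post 0.35 [774.9 -21.1  -1.3]
card 0.9 [267.2 256.1   3.5]
card 0.81 [257.4 421.2   2.8]
```

View pics/w6.png

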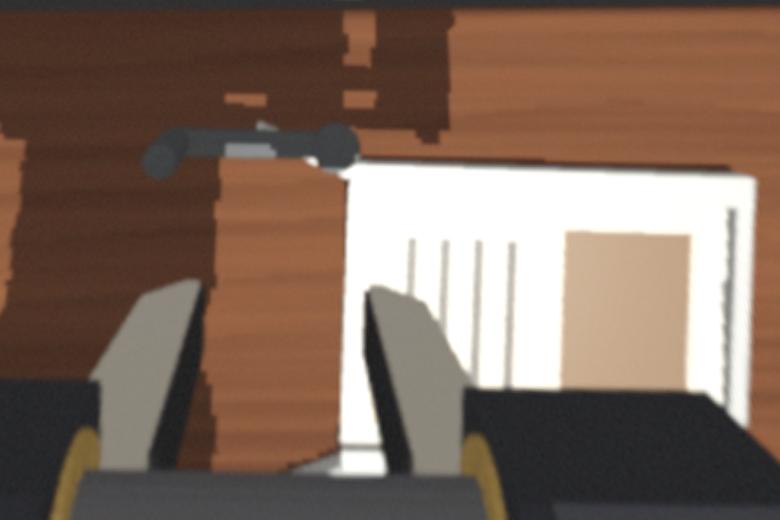

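The card sits square in the holder, its rear edge at column about 345 along the mouth. The post is at about (160,160), the hinge at (335,145), so the post is at roughly (669,-13) in the world. I go over it and down.

```bash
python3 -m jog '{"linear":[[0.45,0.61,0],[0,0,0],[0,0,-0.5],[0,0,-0.5],[0,0,-0.3],[0,0,0]],"rot":[[0,0,0],[0,0,0],[0,0,0],[0,0,0],[0,0,0],[0,0,0]],"claw":[150,150,150,150,150,150]}'
```

```text
t: 14.85
position: [667.0, -18.7, 44.5]
orientation: [3.141, -0.039, -0.005]
force: [-0.1, 0.0, -0.0]
grip_width: 38.6
finger_force: 0.0
```

Nudge +2 mm in x and +5 mm in y, then pinch gently.

```bash
python3 -m jog '{"linear":[[0.03,0.08,0],[0,0,0],[0,0,0],[0,0,0],[0,0,0],[0,0,0],[0,0,0]],"rot":[[0,0,0],[0,0,0],[0,0,0],[0,0,0],[0,0,0],[0,0,0],[0,0,0]],"claw":[150,190,225,255,255,255,255]}' 6
```

```text
t: 15.72
position: [670.3, -14.8, 46.4]
orientation: [3.14, -0.04, 0.001]
force: [-0.1, -3.0, 3.5]
grip_width: 11.8
finger_force: 6.0
```

```bash
python3 -m jog '{"linear":[[-0.21,-0.005,0],[-0.195,-0.047,0],[-0.18,-0.08,0],[0,0,0]],"rot":[[0,0,0],[0,0,0],[0,0,0],[0,0,0]],"claw":[255,255,255,255]}' 6
```

```text
t: 16.23
position: [636.4, -23.6, 46.5]
orientation: [3.139, -0.041, 0.006]
force: [1.7, -4.5, 0.3]
grip_width: 11.7
finger_force: 6.0
```

```bash
python3 -m jog '{"linear":[[-0.16,-0.12,0],[-0.133,-0.147,0],[-0.103,-0.173,0],[0,0,0]],"rot":[[0,0,0],[0,0,0],[0,0,0],[0,0,0]],"claw":[255,255,255,255]}' 6
```

```text
t: 16.73
position: [610.6, -48.3, 46.3]
orientation: [3.141, -0.04, -0.001]
force: [1.2, -1.2, 4.0]
grip_width: 11.8
finger_force: 6.0
```

```bash
python3 -m jog '{"linear":[[-0.067,-0.187,0],[-0.02,-0.15,0],[0,0,0]],"rot":[[0,0,0],[0,0,0],[0,0,0]],"claw":[255,255,255]}' 6
```

```text
t: 17.1
position: [603.9, -69.0, 45.8]
orientation: [3.141, -0.04, -0.007]
force: [-1.8, -0.0, 6.0]
grip_width: 12.0
finger_force: 6.0
```

```bash
python3 -m jog '{"linear":[[0,-0.06,0],[0,0,0]],"rot":[[0,0,0],[0,0,0]],"claw":[255,255]}' 6;  python3 -m jog '{"linear":[[0,-0.04,0],[0,0,0]],"rot":[[0,0,0],[0,0,0]],"claw":[255,255]}' 6
```

```text
t: 17.35
position: [603.8, -71.6, 45.8]
orientation: [-3.141, 0.039, 0.007]
force: [-1.8, 0.9, 5.0]
grip_width: 11.4
finger_force: 6.0
t: 17.6
position: [603.7, -72.3, 45.7]
orientation: [-3.139, 0.038, 0.008]
force: [-2.0, 2.9, 5.4]
grip_width: 12.0
finger_force: 6.0
```

```bash
python3 -m jog '{"linear":[[0,-0.04,0],[0,0,0]],"rot":[[0,0,0],[0,0,0]],"claw":[255,255]}' 6;  python3 -m jog '{"linear":[[0,-0.03,0],[0,0,0]],"rot":[[0,0,0],[0,0,0]],"claw":[255,255]}' 6
```

```text
t: 17.85
position: [603.7, -72.4, 45.7]
orientation: [-3.136, 0.036, 0.008]
force: [-1.2, 7.1, 4.9]
grip_width: 11.8
finger_force: 6.0
t: 18.1
position: [603.7, -72.4, 45.7]
orientation: [-3.134, 0.034, 0.008]
force: [-2.2, 6.7, 5.8]
grip_width: 11.7
finger_force: 6.0
```

The catch is at a hard stop. Release, lift and check.

```bash
python3 -m jog '{"linear":[[0,0.04,0],[0,0,0],[0,0,0],[0,0,0],[0,0,0.3],[0,0,0.6],[0,0,0.9],[0,0,0.6]],"rot":[[0,0,0],[0,0,0],[0,0,0],[0,0,0],[0,0,0],[0,0,0],[0,0,0],[0,0,0]],"claw":[190,150,150,150,150,150,150,150]}' 6
python3 -m jog '{"linear":[[0.1,-0.6,0.3],[0,-0.7,0.3],[0,0,0]],"rot":[[0,0,0],[0,0,0],[0,0,0]],"claw":[150,150,150]}'
python3 - <<'E'
from h import *
cal("wrist"); im,d=read_camera("wrist")
for n in ["catch_post","catch_pivot","card","home"]:
    for r in tip_of("wrist",n)[:2]: print(n,round(r["confidence"],2),w("wrist",r["location"]).round(1))
cv2.imwrite("pics/w7.png",rect(im,"wrist",510,710,-250,40,28,2.6)[:,:,::-1])
E
```

```text
t: 19.1
position: [607.1, -75.8, 194.1]
orientation: [3.141, -0.039, 0.008]
force: [0.2, -0.0, -0.8]
grip_width: 38.4
finger_force: 0.0
t: 19.48
position: [612.2, -159.8, 228.9]
orientation: [3.136, -0.052, 0.007]
force: [-0.0, -0.4, -0.6]
grip_width: 38.2
finger_force: 0.0
catch_pivot 0.59 [659.7 -76.3  17.3]
card 0.72 [ 595.6 -153.7   20.2]
card 0.45 [269.9 256.3  -3.3]
```

View pics/w7.png

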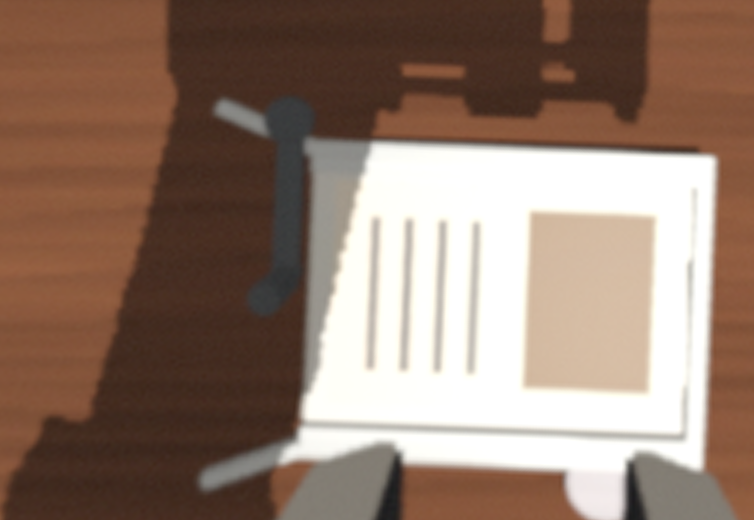

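The catch arm runs straight across the mouth, (290,118)→(286,275), parallel to the end wall. The card is home, with its rear edge at columns 302–310. Handing in.

```bash
python3 -c "
from cell import *;print(finish_job())"
```

```text
the job is handed in; nothing more can be done
None
```

The menu card is against the end wall of the holder and the catch is shut behind it; by the last readings the press stayed near 14 N, and the job was handed in at about 19.5 s.

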